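# Lay the heat-sink bracket on its back

## Task

With pushes of the fingers only, slide the standing heat-sink bracket across the mat until its heel is against the edge of the blue pad, then tip it over that edge so that it lies flat on its back on the pad, squarely, with the finned foot standing up at the pad's edge. Check its fall all the way, so that it lands gently instead of dropping. Do not grip or lift it, keep the fingers off the back of its panel, and leave everything else where it is.

Things in the scene. Friction and masses are not known exactly. Their poses are not given: they have to be found in the camera images.
- bracket: heat-sink bracket, a loose rigid L (about 0.48 kg): black finned foot block 100 long x 95 wide x 20 thick, with a thin bright aluminium panel (6 thick, 95 wide) at one end, standing up to 190. Origin: middle of the heel (outer bottom edge, panel end). +x along the foot away from the panel, z up the panel, y across. The panel's back is the face x = 0. Centre of mass near x 33, z 44.
- bracket_corner (a point): middle of the inner corner of the L, where the panel's inner face meets the foot's top: bracket x 6, y 0, z 20, same axes. From here the foot's top runs 94 along +x and the panel's inner face 170 along +z. At the start the bracket stands on its foot, its back to the pad, heel 20 to 50 from the stop edge and squared to it within 6 degrees.
- bracket_crown (a point): middle of the top edge of the bracket's panel, on its back face: bracket x 0, y 0, z 190
- pad: blue pad fixed on the mat, 210 long x 160 wide x 12 thick, yellow line along its stop edge. Origin: middle of the stop edge, at mat level (world z 0.003). +x points off the pad to the standing bracket; the pad covers x -210 to 0, y -80 to 80. Its 12 high end face x = 0 is the stop. Tipped over this edge the bracket ends with heel near x +12, z 12 and crown near x -178.
- screw_jar: bystander: clear jar with red lid, 50 diameter, 60 high, standing beside the pad; origin at the centre of its underside
- spool: bystander: orange spool, 54 diameter, 42 high, standing beside the bracket; origin at the centre of its underside
- standoff: bystander: brass hex-standoff post, 14 diameter, 50 high, standing beside the pad; origin at the centre of its underside
- screwdriver: bystander: screwdriver lying on the mat, to the right
- multimeter: bystander: yellow multimeter 85 x 170 x 36 lying on the mat, to the left
- mug: bystander: blue mug, 80 diameter, 95 high, far left
- parts_tray: bystander: grey divided tray 120 x 160 x 35, to the right
Mind the look-alikes: they are no part of the job. There is more than one size of the bracket; the job needs the middle-sized.

How it is judged:
On the way:
1. the bracket, still standing, has its heel against the pad's stop edge (within 8 mm) (x of bracket in the frame of pad below 0.008 m and angle between bracket's own z axis and vertical below 0.12 rad and y of bracket in the frame of pad between -0.04 and 0.04 m), for 0.2 s.
At the end, for the whole second after the job is handed in: The bracket lies at rest, flat on its back on the pad (within 5 degrees), squared to the pad within 11 degrees, its heel 25 mm inside to 35 mm outside the stop edge and within 40 mm of the pad's middle line, its crown on the pad; the other things are within 20 mm of where they were (angle between bracket's own z axis and vertical between 1.49 and 1.65 rad and angle between the y axis of bracket and the y axis of pad, either way round below 0.2 rad and x of bracket_crown in the frame of pad between -0.215 and -0.14 m and x of bracket in the frame of pad between -0.025 and 0.035 m and z of bracket in the frame of pad between 0.006 and 0.018 m and y of bracket in the frame of pad between -0.04 and 0.04 m and linear speed of bracket below 0.02 m/s and angular speed of bracket below 0.1 rad/s and distance of each of screw_jar, spool, screwdriver, multimeter, mug, parts_tray, standoff from where it was at the start of the episode below 0.02 m); the robot touches nothing.
It fails at once if the bracket turned faster than 2 rad/s in the last 20 degrees of its fall (it dropped) (angle between bracket's own z axis and vertical above 1.22 rad and angular speed of bracket above 2 rad/s).
It fails at once if the bracket's heel was lifted more than 45 mm above the mat (height (world z) of bracket above 0.048 m).
It fails at once if the fingers pressed on the back of the panel (contact force between the fingers and bracket_back above 1 N).
It fails at once if another thing was moved more than 20 mm (distance of any of screw_jar, spool, screwdriver, multimeter, mug, parts_tray, standoff from where it was at the start of the episode above 0.02 m).
It also fails if it takes over 64 s, if anything falls off the work surface, if the arm or the gripper's body presses on something with over 40 N, if the wrist force passes 120 N, or if a joint passes its speed limit or range.

## Robot

A 6-joint arm with a two-finger parallel gripper is mounted at the origin on the work surface. World frame = base frame: x ahead of the robot, y to its left, z up, the work surface at z = 0. Lengths are in m, angles in rad, forces in N, time in s.
With the tool pointing down it reaches from about 0.275 to 0.875 m from the base axis. Payload 12.5 kg.
Tool frame: the origin (TCP) lies at the very end of the fingers, on their centre line; the grasp point (between the pads) lies 19 mm behind it (r.grip_depth is the distance from the TCP to the grasp point, in m); z points along the fingers, y is the line along which they close (so a half turn about z gives the same grasp; the last joint's range is limited). The gripper opens to 85 mm and grips with 20 to 120 N. Pads are 22 mm wide; open, the fingers measure 114 mm over their backs; the gripper's body (76 mm by 85 mm) begins 54 mm behind the grasp point. The pads swing forward as they close: fully open they stand 13 mm farther back than shut.
Start: joints at [-1.35, 0.351, 1.652, -0, 1.139, -0.085], TCP at [0.166, -0.524, 0.231] pointing down, gripper open.
Joint ranges: [-2.75, 2.75], [-0.79, 2.1], [0.01, 2.65], [-1.57, 4.71], [0.07, 3.14], [-2.87, 2.87]. Speed limits (rad/s): [2.22, 2.22, 2.79, 3.14, 3.14, 3.14].

## Interface

Orientations are given as a unit quaternion [w, x, y, z].
In Python, from station import r, kin, eyes, ticket, current_clock, current_joint_positions, current_dq, current_joint_efforts, current_tcp_pos, current_eef_rot, current_force, current_ft_torque, current_opening, current_gripper_force gives the robot as it stands. Calls block until the motion is done:
- r.move_pose(position, orientation): joint-space move of the TCP to a pose.
- r.line_to(position, v=0.15, rot=None): straight line of the TCP; rot=None keeps the orientation; v is the mean speed in m/s.
- r.goto_joints(angles): joint-space move.
- r.release() and r.grab(f_grip=None): open the fingers fully, or close them until they stop; f_grip is the grip in N (None keeps the last).
- r.hold(seconds).
- kin.inverse_kinematics(position, orientation): joint angles nearest the present ones, or None.
- eyes.get_image(name): name is "scene" or "top" or "wrist"; returns the picture (420x560x3 uint8, blue, green, red); there is no depth.
- eyes.get_calibration(name): a dict with "camera_matrix" (3x3 intrinsics, pixels), "position" and "orientation" of the camera in the world. Camera axes: x right, y down, z forward; pixel columns grow to the right and rows downward; lengths in m; the calibration is good to about 2 mm. A picture is of the moment at which its call begins: read the wrist's pose just before it. get_calibration takes no time and is no camera call; for the wrist camera it gives the pose at the moment of the call.
A pose or a line that the arm cannot do raises r.MotionError and nothing moves.
- ticket.sign_off(): hands the job in; it is judged then, once.
Trained networks look in the newest picture that a camera, given by its name, has taken for a name from the list of things; names that differ only in an ending like _2 or _b are one class to them, and where a whole thing is asked for, a point or a joint stands for the part that bears it (a point fixed in the world has none). Each returns a list of dicts, best first, with "p" (0 to 1); they miss things now and then, are a little off and sometimes report something else, mostly with a low value. They report only what shows in the picture. A call takes as long as a camera call. They do not tell look-alikes from the thing itself.
- eyes.search_frame(query, camera): "extent" ([left, top, right, bottom] in pixels, round what is visible of it).
- eyes.outline_of(query, camera): "mask" (420x560 bool, what is visible of it) and "extent" ([left, top, right, bottom] in pixels, round what is visible of it).
- eyes.place_of(query, camera): "at" ([row, column] in pixels: a listed point, or the origin of a listed thing).
Readings, each from a call of its own:
- current_clock(): time.
- current_joint_positions(): joint angles.
- current_dq(): joint speeds.
- current_joint_efforts(): joint torques, N m.
- current_tcp_pos(): TCP position.
- current_eef_rot(): TCP orientation.
- current_force(): force on the tool from outside, world axes, zero at the start.
- current_ft_torque(): the same for the moment, N m.
- current_opening(): opening from 0.0 (shut) to 1.0 (fully open).
- current_gripper_force(): force on a finger pad.
Only numpy, scipy, OpenCV 4.12 (cv2) and the standard library are available. Lean on these libraries where they do the work, as an engineer would, in place of code of your own. Each camera call takes 0.05 s, during which the arm holds its last target. There are 200 camera calls.

## Working session

There is one attempt and no reset: what is moved stays moved. The work goes in short steps, each a Python script; the robot and the scene stay as the last script left them, time stands still between calls to the robot, and variables do not carry over. Pictures are saved under pics/ and viewed, at most 10 in all, crops included, and the job is handed in when it is done.

```bash
mkdir -p pics; ls; python3 - <<'E'
from station import *
import cv2,numpy as np
a=eyes.get_image("scene");b=eyes.get_image("top")
cv2.imwrite("pics/a.png",a);cv2.imwrite("pics/b.png",b)
for c in("scene","top"):
    k=eyes.get_calibration(c);print(c,k)
    for q in("bracket","pad","bracket_corner","bracket_crown"):
        print(q,[(d["p"],np.round(d["at"])) for d in eyes.place_of(q,c)][:5])
    print([(d["p"],d["extent"]) for d in eyes.search_frame("bracket",c)])
print(current_clock(),current_eef_rot())
E
```

```text
pics
scene {'camera_matrix': array([[525.07852573,   0.        , 279.30830042],
       [  0.        , 525.07852573, 214.89490768],
       [  0.        ,   0.        ,   1.        ]]), 'position': array([1.52188201, 0.48093648, 0.88271626]), 'orientation': array([-0.25895867,  0.487715  ,  0.72825425, -0.40585739])}
bracket [(0.64, array([272., 270.])), (0.62, array([309., 233.])), (0.62, array([179., 220.]))]
pad [(0.94, array([276., 287.]))]
bracket_corner [(0.95, array([310., 230.])), (0.67, array([176., 222.])), (0.56, array([268., 263.]))]
bracket_crown [(0.97, array([212., 265.])), (0.92, array([269., 226.])), (0.69, array([110., 218.])), (0.43, array([265., 343.]))]
[(0.95, [194.9, 105.2, 250.8, 203.8]), (0.62, [199.6, 260.4, 232.0, 326.3]), (0.56, [230.3, 203.8, 280.8, 282.5])]
top {'camera_matrix': array([[491.46117169,   0.        , 280.49636301],
       [  0.        , 491.46117169, 205.22553512],
       [  0.        ,   0.        ,   1.        ]]), 'position': array([0.169529  , 0.03218518, 1.41286665]), 'orientation': array([-0.05978991,  0.70438262, -0.70289057,  0.07883615])}
bracket [(0.85, array([180., 271.])), (0.74, array([123., 282.])), (0.29, array([210., 391.]))]
pad [(0.41, array([202., 144.])), (0.16, array([208., 392.]))]
bracket_corner [(0.96, array([175., 274.])), (0.82, array([120., 283.]))]
bracket_crown [(0.76, array([160., 276.])), (0.67, array([106., 280.]))]
[(0.89, [280.3, 93.3, 308.8, 130.3]), (0.73, [266.5, 147.4, 308.7, 202.0])]
0.6 [ 2.59379567e-05  9.88332587e-01  1.52311181e-01 -2.62730969e-06]
```

View pics/a.png

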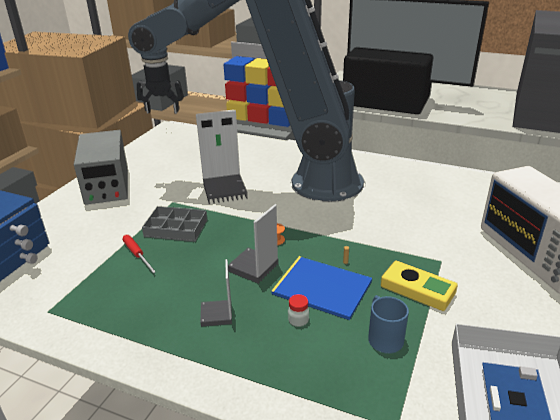

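View pics/b.png

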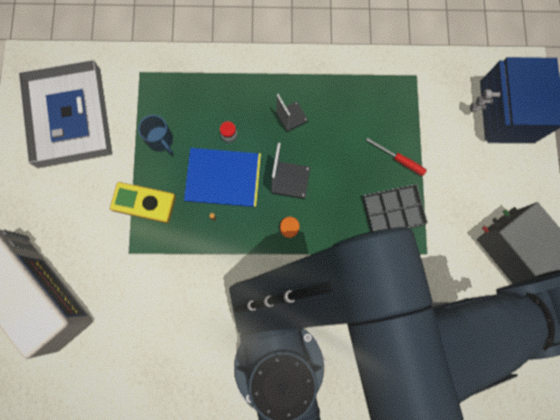

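The top view shows the blue pad at columns 185–261 with its yellow stop edge at column ~259. The middle bracket is at about (180, 271), heel toward the pad. The small one is at (115, 288), and the large one stands at the back.

```bash
cat > h.py <<'E'
from station import *
import cv2,numpy as np
from scipy.spatial.transform import Rotation as R
def cam(c):
    k=eyes.get_calibration(c);q=k["orientation"]
    return k["camera_matrix"],np.array(k["position"]),R.from_quat([q[1],q[2],q[3],q[0]]).as_matrix()
def ray(c,rc,k=None):
    K,p,M=k or cam(c);d=M@np.linalg.solve(K,[rc[1],rc[0],1.]);return p,d/np.linalg.norm(d)
def plane(c,rc,z,k=None):
    p,d=ray(c,rc,k);return p+d*(z-p[2])/d[2]
def tri(a,b):
    A=np.zeros((3,3));v=np.zeros(3)
    for p,d in(a,b):
        P=np.eye(3)-np.outer(d,d);A+=P;v+=P@p
    x=np.linalg.solve(A,v);return x,[np.linalg.norm(np.cross(x-p,d)) for p,d in(a,b)]
E
python3 - <<'E'
from h import *
np.set_printoptions(precision=4,suppress=True)
b=cv2.imread("pics/b.png")
hsv=cv2.cvtColor(b,cv2.COLOR_BGR2HSV)
m=cv2.inRange(hsv,(105,150,60),(125,255,255));y=cv2.inRange(hsv,(22,90,120),(35,255,255))
m=m|y; m[:,:178]=0;m[:,270:]=0;m[:135]=0;m[215:]=0
cs=max(cv2.findContours(m,0,2)[0],key=cv2.contourArea)
bx=cv2.boxPoints(cv2.minAreaRect(cs));print(bx)
W=np.array([plane("top",(q[1],q[0]),.015)[:2] for q in bx]);print("pad corners",W)
print([np.linalg.norm(W[i]-W[i-1]) for i in range(4)])
S={"bracket_corner":[(310,230),(268,263),(176,222)]}
print("corner",tri(ray("top",(175,274)),ray("scene",(268,263))))
print("crown",tri(ray("top",(160,276)),ray("scene",(212,265))))
print("bracket o",tri(ray("top",(180,271)),ray("scene",(272,270))))
c=cv2.resize(b[130:215,225:325],None,fx=7,fy=7,interpolation=cv2.INTER_CUBIC);cv2.imwrite("pics/c.png",c)
E
```

```text
[[183.6885 200.4262]
 [188.5738 146.6885]
 [257.2787 152.9344]
 [252.3934 206.6721]]
pad corners [[0.4605 0.2742]
 [0.6228 0.266 ]
 [0.6052 0.0629]
 [0.4431 0.0757]]
[np.float64(0.19935014163581846), np.float64(0.16252425793439165), np.float64(0.20382246092151748), np.float64(0.16263997588246001)]
corner (array([0.5383, 0.0072, 0.024 ]), [np.float64(0.0066597723242332344), np.float64(0.006659772324233203)])
crown (array([0.531 , 0.0097, 0.1948]), [np.float64(0.0009894698765844918), np.float64(0.0009894698765844966)])
bracket o (array([0.5267, 0.0185, 0.0056]), [np.float64(0.0037421306477121866), np.float64(0.0037421306477121168)])
```

View pics/c.png

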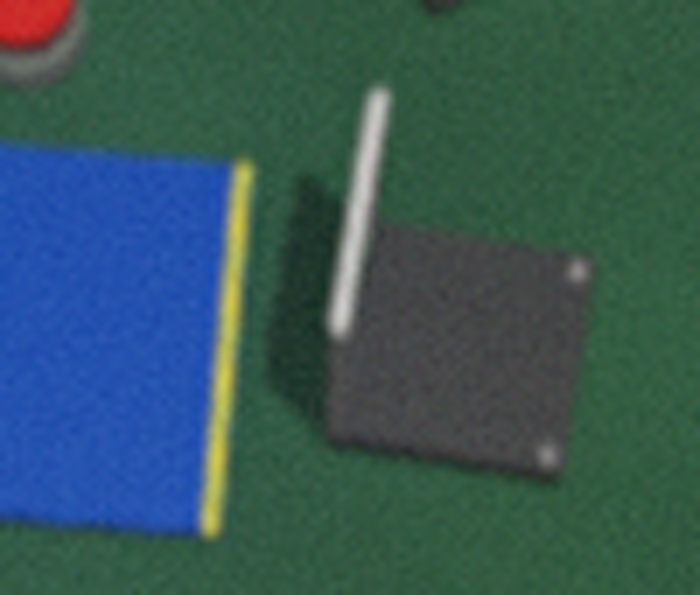

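The crop shows the yellow stop edge running from (252,160) to (219,537). The foot end corners are at (592,258) and (558,480), and the panel crown runs from (377,90) to (338,332).

```bash
python3 - <<'E'
from h import *
np.set_printoptions(precision=4,suppress=True)
f=lambda u,v,z:plane("top",(130+(v+.5)/7-.5,225+(u+.5)/7-.5),z)[:2]
e1,e2=f(252,160,.015),f(219,537,.015)
t=(e1-e2)/np.linalg.norm(e1-e2); n=np.array([t[1],-t[0]]); 
o=(e1+e2)/2; print("edge",e1,e2,np.linalg.norm(e1-e2),"o",o,"n",n,"yaw n",np.degrees(np.arctan2(n[1],n[0])))
for nm,p in dict(f1=f(592,258,.023),f2=f(558,480,.023),heel2=f(329,441,.023),c1=f(366,90,.193),c2=f(328,332,.193),ci1=f(390,92,.193),ci2=f(351,335,.193)).items():
    d=p-o;print(nm,p,"pad xy",d@n,d@np.array([-n[1],n[0]]))
a,b=f(592,258,.023),f(558,480,.023);print("foot end len",np.linalg.norm(a-b),np.degrees(np.arctan2(*(a-b)[::-1])),"edge",np.degrees(np.arctan2(*t[::-1])))
a,b=f(366,90,.193),f(328,332,.193);print("crown len",np.linalg.norm(a-b),np.degrees(np.arctan2(*(a-b)[::-1])))
E
```

```text
edge [0.6068 0.0532] [0.4442 0.0656] 0.1630662326334969 o [0.5255 0.0594] n [-0.0763 -0.9971] yaw n -94.37693157480975
f1 [ 0.5626 -0.0897] pad xy 0.14585396525836158 0.04838026199460504
f2 [ 0.4674 -0.0745] pad xy 0.13793534357945247 -0.04777309265081181
heel2 [0.4834 0.0203] pad xy 0.04219019975019728 -0.03904212164153008
c1 [0.5785 0.0085] pad xy 0.04676982083225014 0.05673722677443111
c2 [0.4858 0.0223] pad xy 0.04007070493220406 -0.036741949680818564
ci1 [ 0.5778 -0.0004] pad xy 0.055704775646891455 0.05671851827975518
ci2 [0.4848 0.0139] pad xy 0.04854093590176534 -0.03717382455178914
foot end len 0.09647886907950878 -9.084848995288706 edge -4.376931574809739
crown len 0.09371891263023678 -8.475983477250647
```

```bash
cat >> h.py <<'E'
O=np.array([.5255,.0594,.003]);N=np.array([-.0763,-.9971,0]);T=np.array([.9971,-.0763,0]);Z=np.array([0,0,1.])
def q_of(s,tilt=0):
    y=s*N;z=-Z;M=np.column_stack([np.cross(y,z),y,z]);q=(R.from_rotvec(T*tilt)*R.from_matrix(M)).as_quat();return np.array([q[3],*q[:3]])
def P(x,y,z): return O+N*x+T*y+Z*z      # pad frame -> world
def inpad(w): d=np.asarray(w)-O;return np.array([d@N,d@T,d[2]])
def fpad(): f=current_force();return np.array([f@N,f@T,f[2]])
E
python3 - <<'E'
from h import *
np.set_printoptions(precision=3,suppress=True)
for s in(1,-1):
    j=kin.inverse_kinematics(P(.195,.006,.2),q_of(s));print(s,j)
    j=kin.inverse_kinematics(P(-.05,.006,.15),q_of(s));print(s,j)
s=1
r.grab(20)
r.move_pose(P(.195,.006,.2),q_of(s)); print(fpad())
r.line_to(P(.195,.006,.012),.15)
f0=fpad();print(f0)
r.line_to(P(.165,.006,.012),.1);print(fpad()-f0)
x=.165
while x>.108:
    x-=.006;r.line_to(P(x,.006,.012),.04);f=fpad()-f0;print(round(x,3),f,end=' ')
    if abs(f[0])>12: break
print(inpad(current_tcp_pos()),current_clock())
cv2.imwrite("pics/d.png",eyes.get_image("top")[130:215,200:340].repeat(5,0).repeat(5,1))
E
```

```text
1 [-0.344  0.354  1.723 -0.     1.065  1.303]
1 [ 0.115  0.439  1.736 -0.     0.967  1.762]
-1 [-0.344  0.354  1.723 -0.     1.065 -1.838]
-1 [ 0.115  0.439  1.736 -0.     0.967 -1.379]
[0.93  0.531 0.709]
[-0.25   0.002  0.184]
[ 0.339  0.691 -0.856]
0.159 [-0.118 -0.389 -0.697] 0.153 [ 0.5   -0.455  0.557] 0.147 [-0.429 -0.464 -0.148] 0.141 [0.687 0.173 0.537] 0.135 [0.441 0.303 0.716] 0.129 [0.473 0.436 0.229] 0.123 [0.732 0.19  0.319] 0.117 [ 0.642  0.229 -1.013] 0.111 [13.299  6.883 -0.212] [0.112 0.008 0.013] 7.8167
```

View pics/d.png

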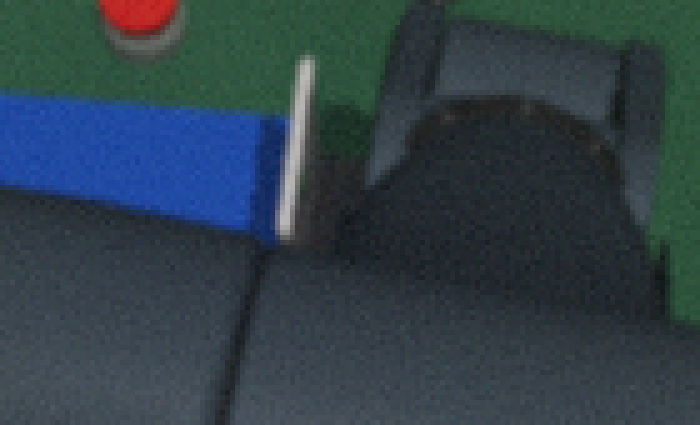

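The panel is now over the stop edge (crop columns 277–302), and contact force has risen, so the heel is at the stop. I'll check its yaw and push a touch more.

```bash
cat >> h.py <<'E'
def crown():
    b=eyes.get_image("top").astype(int);K=cam("top")
    m=((b.min(2)>125)&(b.max(2)-b.min(2)<35)).astype(np.uint8);m[:136]=0;m[190:]=0;m[:,:190]=0;m[:,300:]=0
    c=max(cv2.findContours(m,0,2)[0],key=cv2.contourArea);bx=cv2.boxPoints(cv2.minAreaRect(c))
    return np.array([inpad(plane("top",(q[1],q[0]),.193,K)) for q in bx])
E
python3 - <<'E'
from h import *
np.set_printoptions(precision=4,suppress=True)
print(crown())
r.line_to(P(.107,.006,.012),.04);r.hold(.3)
print(fpad(),inpad(current_tcp_pos()));print(crown())
E
```

```text
[[-0.0027 -0.0371  0.19  ]
 [ 0.002   0.0547  0.19  ]
 [ 0.0093  0.0542  0.19  ]
 [ 0.0045 -0.0376  0.19  ]]
[29.0097 12.6704  2.1118] [0.1103 0.0111 0.014 ]
[[-0.0043 -0.0375  0.19  ]
 [-0.0024  0.0544  0.19  ]
 [ 0.0042  0.0542  0.19  ]
 [ 0.0022 -0.0377  0.19  ]]
```

```bash
cat >> h.py <<'E'
Y=.0085; W=.057; BACK=.013
def V(th):
    H=np.array([.012*np.tan(th),0]) if th<np.pi/4 else np.array([0,.012])+.017*np.array([np.sin(th),-np.cos(th)])
    u=np.array([np.cos(th),np.sin(th)]);w=np.array([-u[1],u[0]]);return H+.006*u+.02*w,u,w
def tA(th,p): v,u,w=V(th);a=v+p*w;return P(a[0]+W,Y,a[1]-BACK)
def tB(th,s): v,u,w=V(th);b=v+s*u;return P(b[0]-W,Y,b[1]-BACK)
def pA(deg): th=np.radians(deg);k=deg/42;return (1-k)*.130+k*(.114*np.sin(np.radians(42))+.008) if k<1 else .114*np.sin(th)+.008
E
python3 - <<'E'
from h import *
np.set_printoptions(precision=3,suppress=True)
r.line_to(P(.16,.006,.015),.15)
r.line_to(P(.16,Y,.26),.25)
r.release()
a=tA(0,.13)+N*.02
r.line_to(a+Z*.12,.2);r.line_to(a,.15);f0=fpad()
for d in np.arange(0,37,3):
    r.line_to(tA(np.radians(d),pA(d)),.05);print(d,fpad()-f0)
r.hold(.2)
print(current_clock(),inpad(current_tcp_pos()),"cmd",inpad(tA(np.radians(36),pA(36))))
cv2.imwrite("pics/e.png",eyes.get_image("scene")[150:350,170:420].repeat(3,0).repeat(3,1))
E
```

```text
0 [1.06  0.573 3.276]
3 [-0.026 -5.484 25.203]
6 [ -2.308 -10.282  49.267]
9 [-5.406 -6.331 55.118]
12 [ 0.543  1.047 -0.046]
15 [ 1.187 -0.596 -0.672]
18 [ 0.025 -0.755  0.476]
21 [ 1.169 -0.676 -0.722]
24 [ 1.132 -1.667 -1.079]
27 [ 0.386 -1.294 -1.093]
30 [ 1.852  0.    -1.121]
33 [ 0.145 -0.069 -1.358]
36 [ 1.252 -0.986  0.182]
16.6333 [0.005 0.009 0.08 ] cmd [0.005 0.009 0.08 ]
```

View pics/e.png

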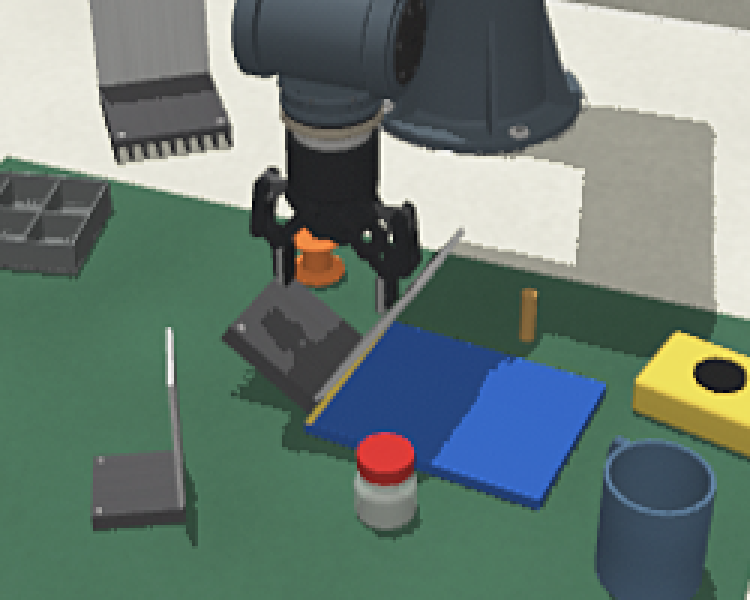

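The bracket is tilted about 40°, with finger A on the panel at (385,305) and finger B above the foot end. Next I'll measure the tilt from the scene view in the bracket's mid plane.

```bash
cat >> h.py <<'E'
def mid(name):
    out=[]
    for d in eyes.place_of(name,"scene"):
        p,v=ray("scene",d["at"]);t=(Y-inpad(p)[1])/(v@T);w=inpad(p+v*t);out.append((d["p"],np.round(w,4)))
    return out
def tilt():
    eyes.get_image("scene");c=mid("bracket_crown");k=mid("bracket_corner")
    return [x for x in c if -.23<x[1][0]<.05 ],[x for x in k if -.05<x[1][0]<.05]
E
python3 - <<'E'
from h import *
print(tilt())
v=V(np.radians(36));print("model36 corner",v[0],"crown",v[0]+.17*v[2]-.006*v[1])
E
```

```text
([(0.79, array([-0.0893,  0.0085,  0.1584]))], [(0.94, array([0.0037, 0.0085, 0.0143]))])
model36 corner [0.00181691 0.01970705] crown [-0.10296069  0.15371323]
```

Measured tilt is about 32–34° against 36° commanded, which is good enough. Continuing to the handover.

```bash
python3 - <<'E'
from h import *
np.set_printoptions(precision=3,suppress=True)
for d in (38,40,42,44,46,48):
    r.line_to(tA(np.radians(d),pA(d)),.04);print(d,fpad())
    if d in(42,44,46,48):r.hold(.15);c,k=tilt();print(c,k)
print(current_clock())
cv2.imwrite("pics/f.png",eyes.get_image("scene")[180:320,200:370].repeat(4,0).repeat(4,1))
E
```

```text
38 [ 0.31  -0.449  0.281]
40 [-0.816  0.113  1.005]
42 [-1.261 -0.285  0.769]
[(0.71, array([-0.099,  0.009,  0.151])), (0.2, array([0.019, 0.009, 0.01 ]))] [(0.6, array([0.006, 0.009, 0.021]))]
44 [ 0.139  0.51  -0.851]
[(0.86, array([-0.113,  0.009,  0.144]))] [(0.75, array([0.004, 0.009, 0.013])), (0.56, array([ 0.012,  0.009, -0.001])), (0.3, array([-0.   ,  0.009,  0.011]))]
46 [-0.354  0.766  0.558]
[(0.65, array([-0.114,  0.009,  0.136]))] []
48 [ 0.123 -0.069  0.155]
[(0.86, array([-0.117,  0.009,  0.132]))] [(0.78, array([0.014, 0.009, 0.007]))]
19.55
```

View pics/f.png

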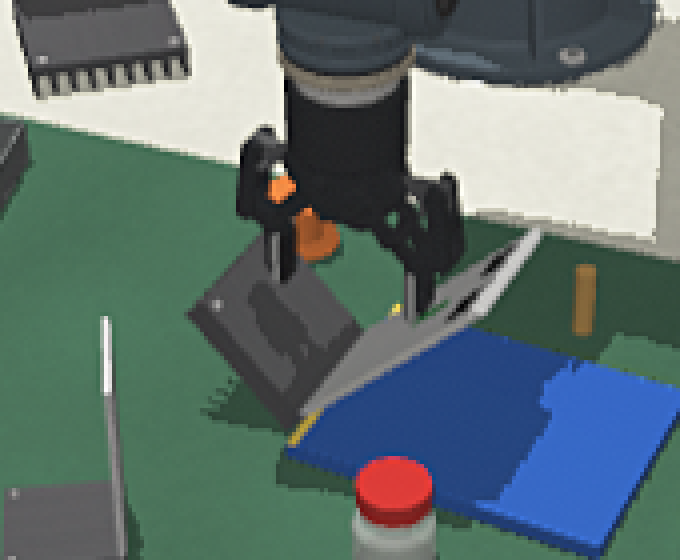

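```bash
python3 - <<'E'
from h import *
np.set_printoptions(precision=3,suppress=True)
for d in (49,50,51,52,53,54):
    th=np.radians(d);r.line_to(tA(th,.114*np.sin(th)+.008-.001*min(d-48,4)),.03);r.hold(.15);print(d,fpad(),[x[1] for g in tilt() for x in g[:1]])
print(current_clock())
cv2.imwrite("pics/g.png",eyes.get_image("scene")[180:320,200:370].repeat(4,0).repeat(4,1))
E
```

```text
49 [0.973 0.452 0.492] [array([-0.121,  0.009,  0.126]), array([0.009, 0.009, 0.018])]
50 [0.373 0.509 0.329] [array([-0.121,  0.009,  0.122]), array([0.014, 0.009, 0.011])]
51 [ 1.044 -0.471 -0.611] [array([-0.127,  0.009,  0.121]), array([0.011, 0.009, 0.012])]
52 [0.451 0.051 0.231] [array([-0.121,  0.009,  0.128]), array([0.003, 0.009, 0.016])]
53 [ 0.208 -0.628 -0.725] [array([-0.148,  0.009,  0.083]), array([0.017, 0.009, 0.008])]
54 [-0.517 -0.213 -0.767] []
22.9
```

View pics/g.png

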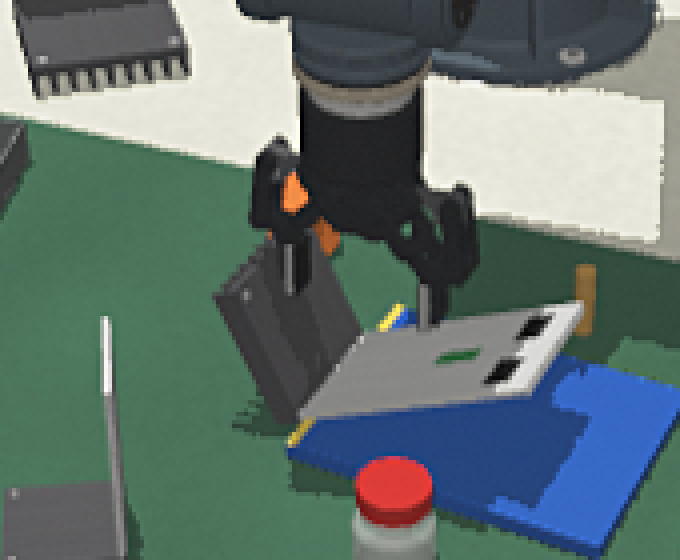

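Handover worked: the bracket is past balance at about 60° and its foot rests on finger B at (290,285). Now I'll let it down.

```bash
python3 - <<'E'
from h import *
from scipy.optimize import brentq
np.set_printoptions(precision=3,suppress=True)
t=inpad(current_tcp_pos());b=np.array([t[0]+W,t[2]+BACK])
g=lambda th:(b-V(th)[0])@V(th)[2]
th0=brentq(g,.8,1.5);s0=(b-V(th0)[0])@V(th0)[1];print(np.degrees(th0),s0)
for k in np.linspace(0,1,14)[1:]:
    th=th0+k*(np.radians(84)-th0);s=s0+min(1,k*1.6)*(.082-s0)
    r.line_to(tB(th,s),.025);print(round(np.degrees(th)),fpad(),[x[1] for x in tilt()[0][:1]])
r.hold(.2);print(current_clock())
cv2.imwrite("pics/i.png",eyes.get_image("scene")[180:320,200:370].repeat(4,0).repeat(4,1))
E
```

```text
57.12783621809593 0.06728222209034375
59 [ 0.039 -0.266 -0.089] [array([-0.156,  0.009,  0.078])]
61 [-0.058  0.086 -0.306] [array([-0.158,  0.009,  0.082])]
63 [-0.126 -0.517  0.462] [array([-0.158,  0.009,  0.072])]
65 [-0.856  0.381  0.488] [array([-0.167,  0.009,  0.069])]
67 [-1.324 -0.289  0.188] [array([-0.163,  0.009,  0.064])]
70 [-0.452  0.08   0.931] [array([-0.161,  0.009,  0.046])]
72 [-0.423 -0.815  0.929] [array([-0.163,  0.009,  0.044])]
74 [-0.827  0.37  -0.831] [array([-0.172,  0.009,  0.048])]
76 [-0.478  0.03  -0.09 ] [array([-0.165,  0.009,  0.039])]
78 [-1.276  0.168 -0.12 ] [array([-0.163,  0.009,  0.033])]
80 [-0.614 -0.173 -0.045] [array([-0.167,  0.009,  0.026])]
82 [-0.871  0.463  0.314] [array([-0.171,  0.009,  0.017])]
84 [-0.36   0.291  0.444] [array([-0.173,  0.009,  0.018])]
28.75
```

View pics/i.png

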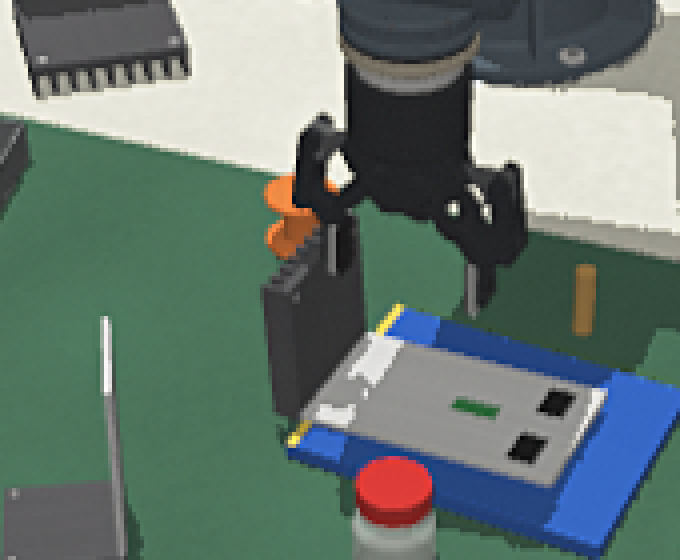

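Nearly flat, with the foot upright at the pad edge. Finishing the let-down and withdrawing.

```bash
python3 - <<'E'
from h import *
np.set_printoptions(precision=3,suppress=True)
for d in range(85,97):
    r.line_to(tB(np.radians(d),.082),.02);print(d,fpad()[0])
print([x[1] for x in tilt()[0][:1]])
t=current_tcp_pos();r.line_to(t-N*.03,.06);t=current_tcp_pos()
r.line_to(t+Z*.2,.15);r.line_to(current_tcp_pos()+N*.25,.2);r.hold(.3)
print(tilt(),current_clock())
cv2.imwrite("pics/j.png",eyes.get_image("scene")[180:320,200:370].repeat(4,0).repeat(4,1))
E
```

```text
85 -1.5932570768765064
86 -0.8454008643280175
87 -0.049423605700421445
88 0.2941289876979594
89 0.4374897852130206
90 0.3686424000468594
91 0.09930534366094741
92 0.35428718961042577
93 -0.17899513470687367
94 -0.6562101739700864
95 0.446568711313406
96 0.21396472842559455
[array([-0.171,  0.009,  0.015])]
([(0.95, array([-0.169,  0.009,  0.018]))], [(0.47, array([-0.002,  0.009,  0.006]))]) 35.9333
```

View pics/j.png

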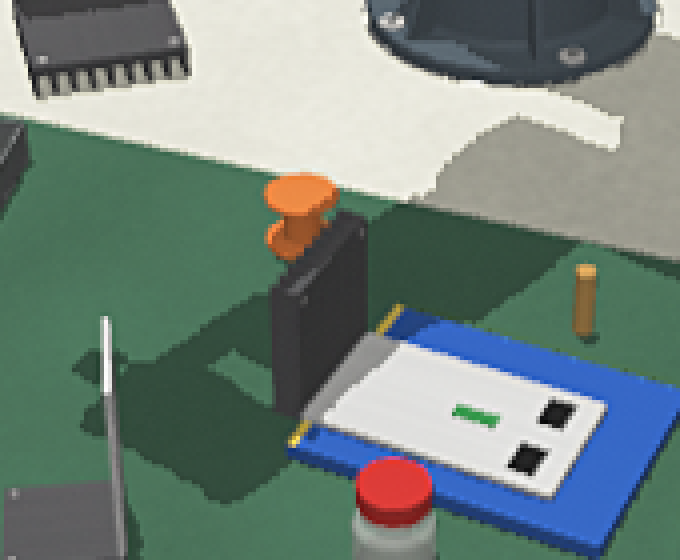

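The bracket lies flat and square on the pad, with the foot standing at the yellow edge, the crown at x ≈ −0.17 and the bystanders unmoved.

```bash
python3 -c "
from station import *
print(ticket.sign_off())"
```

```text
the job is handed in; nothing more can be done
None
```

The job is handed in, verdict not shown: the bracket was let down gently and lies flat and square on its back on the pad; one concern is that a knuckle caught the panel's top early in the tip (about 55 N at the wrist), which could count against the 40 N gripper-body limit.

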